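# Square a backing board into the layout fence

## Task

First pick the grey abrasive block out of the way and lay it flat on the cork mat. Then slide the plywood backing board along the table, without lifting it, into the corner of the aluminium L-shaped layout fence, until one long edge lies flush against the long bar and one short edge flush against the short bar. Leave the solder spool and the eraser where they are.

Things in the scene. Friction and masses are not known exactly. Their poses are not given: they have to be found in the camera images.
- board: plain plywood board lying flat, 100 mm (its x) by 130 mm (its y), 13 mm high in all: a 10 mm sheet on four 3 mm felt pads set in from the edges, 0.2 to 0.45 kg; too wide to grasp. Origin: centre of the underside of the pads, on the table; z up.
- fence: fixed L of two aluminium bars, 20 mm wide, 12 mm high. Origin: the L's inner corner at table height. Long bar: inner face x = 0, from y = -160 mm to 0, bar on the +x side. Short bar: inner face y = 0, from x = -130 mm to 0, bar on the +y side. The board belongs on the -x, -y side: when home its centre is at x = -50, y = -65 mm, its y axis along this y axis (either way round).
- block: dark grey abrasive block, 58 mm (x) by 90 mm (y) by 26 mm high, 0.2 kg, lying flat in one of the two gaps between the board and the fence. Origin: centre of its underside; z up. Grasp across the 58 mm.
- mat: cork mat fixed on the table at the left, 110 mm (x) by 130 mm (y), 3 mm thick, top at 3 mm. Origin: centre of its underside.
- spool: bystander: grey reel of solder wire standing upright, a body 42 mm in diameter and 45 mm high whose axis lies 8 mm from the origin toward its -x; a short loose end reaches 28 mm from the origin toward +x. Origin at table height. It stands in the other of the two gaps.
- rubber: bystander: white and blue eraser, 21 (x) by 42 (y) by 12 mm high. Origin: centre of its underside.

How it is judged (in metres and radians):
On the way, in this order (a step that is already met when the one before it is completed fails the run):
1. the abrasive block lies flat on the cork mat (horizontal distance between block and mat below 0.04 m and height (world z) of block between -0.002 and 0.008 m and angle between block's own z axis and vertical below 0.1 rad), for 0.2 s.
2. the board lies home in the corner of the fence (x of board in the frame of fence between -0.055 and -0.047 m and y of board in the frame of fence between -0.07 and -0.062 m and angle between the y axis of board and the y axis of fence, either way round below 0.06 rad and angle between board's own z axis and vertical below 0.04 rad and height (world z) of board between -0.003 and 0.004 m), for 0.2 s.
At the end, for the whole second after the job is handed in: the board lies flat on the table in the fence's corner, each of the two edges within 5 mm of its bar and skewed by less than 0.06 rad, long side along the long bar; the abrasive block lies flat on the cork mat, its centre within 40 mm of the mat's centre; both at rest (all of step 1 and all of step 2 and linear speed of each of board, block below 0.02 m/s); the robot touches nothing.
It fails at once if the board is lifted (more than 12 mm) or tipped (height (world z) of board above 0.012 m or angle between board's own z axis and vertical above 0.2 rad).
It fails at once if the solder spool is moved by more than 20 mm (distance of spool from where it was at the start of the episode above 0.02 m).
It fails at once if the eraser is moved by more than 20 mm (distance of rubber from where it was at the start of the episode above 0.02 m).
It also fails if it takes over 72 s, if anything falls off the work surface, if the arm or the gripper's body presses on something with over 40 N, if the wrist force passes 120 N, or if a joint passes its speed limit or range.

## Robot

A 6-joint arm with a two-finger parallel gripper is mounted at the origin on the work surface; the furniture and walls round the work are solid. World frame = base frame: x ahead of the robot, y to its left, z up, the work surface at z = 0. Lengths are in mm, angles in rad, forces in N, time in s.
With the tool pointing down it reaches from about 325 to 900 mm from the base axis. Payload 6.1 kg.
Tool frame: the origin (TCP) lies at the very end of the fingers, on their centre line; the grasp point (between the pads) lies 19 mm behind it; z points along the fingers, y is the line along which they close (so a half turn about z gives the same grasp; the last joint's range is limited). The gripper opens to 85 mm and grips with 20 to 120 N. Pads are 22 mm wide; open, the fingers measure 114 mm over their backs; the gripper's body (76 mm by 85 mm) begins 54 mm behind the grasp point. The pads swing forward as they close: fully open they stand 13 mm farther back than shut.
Start: joints at [-1.348, 0.22, 1.526, -0, 1.395, -0.126], TCP at [213.599, -587.36, 231.3] pointing down, gripper open.
Joint ranges: [-2.98, 2.98], [-0.91, 2.08], [0.09, 2.57], [-1.24, 4.39], [0.2, 2.65], [-2.68, 2.68]. Speed limits (rad/s): [2.57, 2.57, 3.01, 3.14, 3.14, 3.14].

## Interface

Orientations are given as [roll, pitch, yaw] about the fixed x, y, z axes, in that order (R = Rz(yaw) Ry(pitch) Rx(roll)).
In Python, from rig import sensors, cams, manip gives the robot as it stands. The module is installed in compiled form; this text tells all that it offers.
- The arm moves only by the shell command python3 -m creep 'ROWS'. ROWS is JSON, a list of rows, each a list of 5 numbers: the opening, from 0 (shut) to 1 (fully open), then the shift along the tool's x, y, z in m, then the turn about the tool's z in rad. In form: [[jaw, dx, dy, dz, spin], ...]. A call has 1 to 8 rows; each row is the pose to reach, as a shift and turn from the pose commanded when the call began, along the tool's axes at that moment; what a row does not reach only later rows make up. A row lasts 1/12 s, in which the tool goes at most 41.7 mm and 7.16 degrees, less where a joint would pass 70% of its speed; a pose out of reach is approached as far as the arm can. A call with a gripper value outside its range is refused whole. The fingers move at their own pace and stop on an object; the grip force is fixed at half the most. Time passes only in rows, so rows that repeat a pose let the fingers close. It gives the time, the measured TCP pose, the force, the opening and the grip force at its end, in the units of the state.
- sensors.observe(): the state, without advancing time (a new reading comes with each control period).
- cams.grab_frame(name): name is "side" or "top"; returns a dict with "image" (420x560x3 uint8, red, green, blue), "intrinsics" (3x3 intrinsics, pixels), "rvec" (rotation vector, rad) and "tvec" (3), from world to camera coordinates, as OpenCV has them. Camera axes: x right, y down, z forward; pixel columns grow to the right and rows downward; lengths in mm; the calibration is good to about 2 mm. A picture is of the moment at which its call begins. There is no depth.
- manip.sign_off(): hands the job in; it is judged then, once.
The state is a dict: "time_s": time; "qpos": joint angles; "qvel": joint speeds; "effort": joint torques, N m; "tool_pos": TCP position; "orientation": TCP orientation; "contact_force": force on the tool from outside, world axes, zero at the start; "ft_torque": the same for the moment, N m; "width": finger opening in mm; "grip_force": force on a finger pad.
Only numpy, scipy, OpenCV 4.12 (cv2) and the standard library are available. Lean on these libraries where they do the work, as an engineer would, in place of code of your own. Each camera call takes 0.05 s, during which the arm holds its last target. There are 200 camera calls.

## Working session

There is one attempt and no reset: what is moved stays moved. The work goes in short steps, Python scripts to look and compute and a shell command to move; the robot and the scene stay as the last step left them, time stands still between calls to the robot, and variables do not carry over. Pictures are saved under pics/ and viewed, at most 10 in all, crops included, and the job is handed in when it is done.

```bash
mkdir -p pics; python3 - <<'E'
from rig import sensors, cams, manip
import cv2,json
s=sensors.observe(); print(s)
import pickle
for n in("top","side"):
    f=cams.grab_frame(n); pickle.dump(f,open(f"pics/{n}0.pkl","wb"))
    cv2.imwrite(f"pics/{n}0.png",cv2.cvtColor(f["image"],cv2.COLOR_RGB2BGR)); print(f["intrinsics"],f["rvec"],f["tvec"])
E
```

```text
{'time_s': 0.0, 'qpos': array([-1.34808673e+00,  2.21218000e-01,  1.52763062e+00, -9.74581125e-06,
        1.39465872e+00, -1.26114701e-01]), 'qvel': array([-1.57064451e-04,  9.45799934e-04,  2.17369687e-03, -5.59383328e-05,
       -3.39432709e-04,  1.20390354e-03]), 'effort': array([-6.45053806e-04, -4.96897781e+01, -3.89396918e+01, -2.68850254e-04,
        1.10660287e-02,  1.23320677e-05]), 'tool_pos': array([ 213.47187943, -586.77526149,  230.19392908]), 'orientation': array([-3.13969197e+00, -2.31314544e-04,  3.48825791e-01]), 'contact_force': array([-0.48141127, -0.51089115,  0.71008258]), 'ft_torque': array([-0.01208918, -0.044075  ,  0.00277916]), 'grip_force': 0.0, 'width': 85.47907666878535}
[[469.42401915   0.         284.83644011]
 [  0.         469.42401915 200.94929739]
 [  0.           0.           1.        ]] [ 2.21197089 -2.14678123  0.08741897] [-14.9310159  549.53837387 906.03915038]
[[465.02566727   0.         280.27074372]
 [  0.         465.02566727 209.0610269 ]
 [  0.           0.           1.        ]] [ 2.27985386 -0.41815725  0.19089393] [-495.04826268  133.9859642   748.29726872]
```

View pics/top0.png

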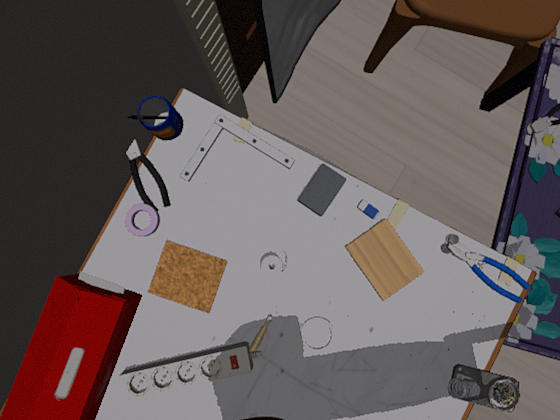

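View pics/side0.png

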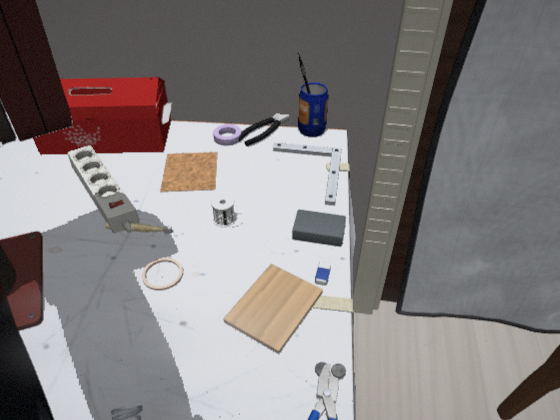

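```bash
python3 - <<'E'
import cv2
t=cv2.imread("pics/top0.png");s=cv2.imread("pics/side0.png")
cv2.imwrite("pics/t_crop.png",cv2.resize(t[108:308,145:430],None,fx=2.8,fy=2.8,interpolation=cv2.INTER_CUBIC))
cv2.imwrite("pics/s_crop.png",cv2.resize(s[135:350,155:365],None,fx=2.75,fy=2.75,interpolation=cv2.INTER_CUBIC))
E
```

```text
(no output)
```

View pics/t_crop.png

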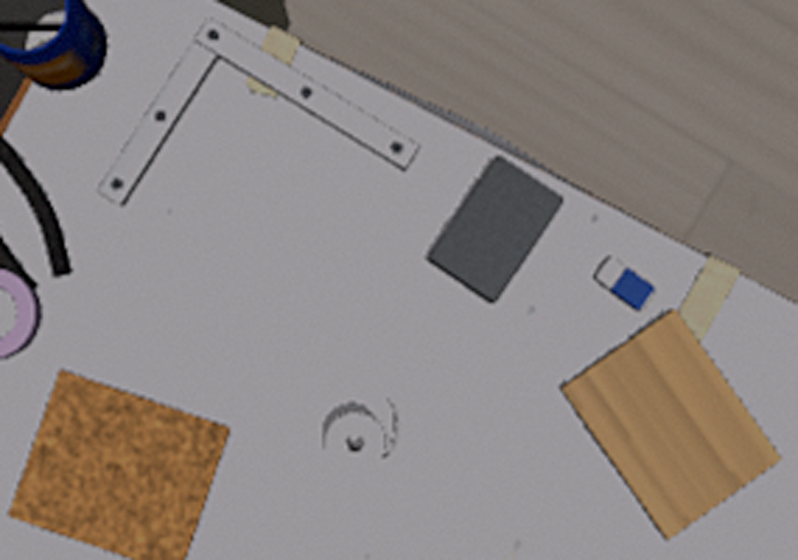

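View pics/s_crop.png

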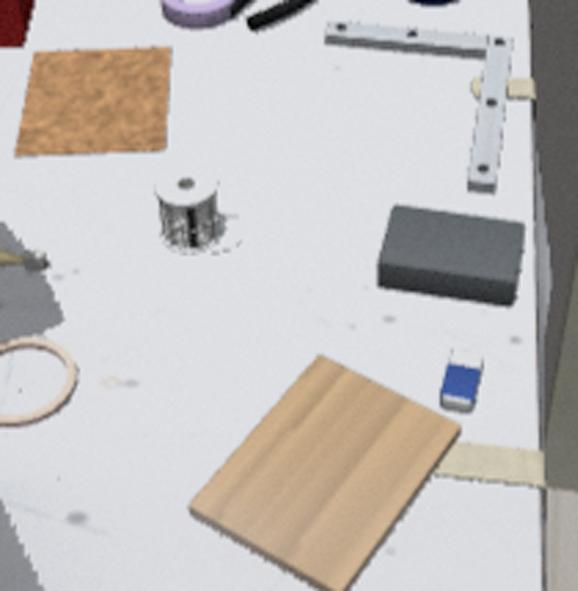

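```bash
cat > fit.py <<'E'
import numpy as np,cv2,pickle
from scipy.optimize import least_squares
def proj(f,P): return cv2.projectPoints(np.float64(P),f["rvec"],f["tvec"],f["intrinsics"],None)[0][:,0]
def fit(obs,guess):
    # obs: list of (frame, local Nx3, px Nx2)
    def r(p):
        c,s=np.cos(p[2]),np.sin(p[2]);R=np.array([[c,-s,0],[s,c,0],[0,0,1]])
        return np.concatenate([(proj(f,np.float64(L)@R.T+[p[0],p[1],0])-px).ravel() for f,L,px in obs])
    best=min((least_squares(r,[guess[0],guess[1],a],x_scale=[10,10,.1]) for a in np.arange(-3,3.2,.5)),key=lambda o:o.cost)
    return best.x,np.abs(best.fun).max()
def rect(a,b,z): return np.array([[-a/2,-b/2,z],[a/2,-b/2,z],[a/2,b/2,z],[-a/2,b/2,z]])
E
python3 - <<'E'
from fit import *
T=pickle.load(open("pics/top0.pkl","rb"));S=pickle.load(open("pics/side0.pkl","rb"))
t=lambda *p:np.array(p)/2.8+[145-.3,108-.3]
s=lambda *p:np.array(p)/2.75+[155-.3,135-.3]
F=np.array([[0,0],[0,-160],[20,-160],[20,20],[-130,0],[-130,20]]);F=np.c_[F,np.full(6,12)]
print("fence",fit([(T,F,t((219,57),(405,170),(419,149),(208,17),(122,205),(98,187))),(S,F[[1,2,3,5]],s((468,183),(495,183),(512,38),(326,23)))],(650,0)))
def both(n,a,b,z,tp,sp):
    # try cyclic order of corners & both windings
    out=[]
    for k in range(4):
      for k2 in range(4):
        L=rect(a,b,z)[::-1]
        out.append(fit([(T,np.roll(L,k,0),t(*tp)),(S,np.roll(L,k2,0),s(*sp))],(600,0)))
        if k2==0: pass
    o=min(out,key=lambda o:o[1]);print(n,o)
both("block",58,90,26,[(499,155),(563,200),(493,302),(428,258)],[(395,206),(524,222),(517,291),(379,268)])
both("board",100,130,13,[(675,309),(781,458),(669,539),(560,386)],[(320,355),(461,430),(340,588),(190,508)])
both("mat",110,130,3,[(62,369),(230,428),(185,567),(8,514)],[(32,52),(172,47),(167,150),(16,156)])
both("rub",21,42,12,[(607,256),(655,288),(639,310),(595,279)],[(455,350),(483,353),(476,402),(443,400)])
o=least_squares(lambda p:np.concatenate([(proj(T,[[p[0],p[1],45]])-t((355,443))).ravel(),(proj(S,[[p[0],p[1],45]])-s((186,184))).ravel()]),[600,0]);print("spool axis",o.x,o.fun)
E
```

```text
fence (array([ 6.97448830e+02,  1.31486361e+02, -5.25806955e-01]), np.float64(1.2657247543778993))
block (array([575.57278541, -73.40274023,   1.00089655]), np.float64(2.6289400788601256))
board (array([ 442.94757362, -200.02799232,   -0.93671038]), np.float64(2.153962224434281))
mat (array([397.50034799, 189.50405343,  -3.42684256]), np.float64(1.7756911755994906))
rub (array([ 541.29216113, -166.43055767,   -0.56458782]), np.float64(2.089699054428138))
spool axis [424.05578087  22.49566637] [ 0.39029697 -0.62272888 -0.69556798 -0.26897715]
```

```bash
cat > go.py <<'E'
import sys,numpy as np
from rig import sensors
s=sensors.observe();p=s["tool_pos"];y=s["orientation"][2]
def pr(): print("t%.2f"%s["time_s"],p.round(1),"yaw%.3f"%y,"F",s["contact_force"].round(1),"w%.1f g%.1f"%(s["width"],s["grip_force"]))
def to(x,yy,z,yaw):
    d=np.array([x,yy])-p[:2];X=np.array([np.cos(y),np.sin(y)]);Y=np.array([np.sin(y),-np.cos(y)])
    print("shift",(d@X/1e3).round(4),(d@Y/1e3).round(4),round((p[2]-z)/1e3,4),"spin",round((y-yaw),3))
pr()
if len(sys.argv)>4: to(*map(float,sys.argv[1:5]))
E
python3 go.py 575.6 -73.4 100 -0.571
```

```text
t0.10 [ 213.5 -586.8  230.3] yaw0.349 F [ 0.2 -0.3  0.4] w85.8 g0.0
shift 0.5158 -0.3587 0.1303 spin 0.92
```

```bash
R='[1,0.516,-0.359,0,0.92]'; python3 -m creep '[[1,0.516,-0.359,0,0.92],[1,0.516,-0.359,0,0.92],[1,0.516,-0.359,0,0.92],[1,0.516,-0.359,0,0.92],[1,0.516,-0.359,0,0.92],[1,0.516,-0.359,0,0.92],[1,0.516,-0.359,0,0.92],[1,0.516,-0.359,0,0.92]]'; python3 go.py 575.6 -73.4 100 -0.571
```

```text
time_s: 0.77
tool_pos: [399.8, -322.8, 231.1]
orientation: [3.141, 0.0, -0.578]
contact_force: [1.1, -0.2, -0.4]
width: 85.2
grip_force: 0.0
t0.77 [ 399.8 -322.8  231.1] yaw-0.578 F [ 1.1 -0.2 -0.4] w85.2 g0.0
shift 0.0111 -0.3049 0.1311 spin -0.007
```

```bash
python3 -m creep '[[1,0.011,-0.301,0.05,0],[1,0.011,-0.301,0.1,0],[1,0.011,-0.301,0.12,0],[1,0.011,-0.301,0.12,0],[1,0.011,-0.301,0.12,0],[1,0.011,-0.301,0.12,0],[1,0.011,-0.301,0.12,0],[1,0.011,-0.301,0.12,0]]'; python3 -m creep '[[1,0,0,0,0],[1,0,0,0,0],[1,0,0,0,0]]' ; python3 go.py 575.6 -73.4 60 -0.571
python3 - <<'E'
from fit import *
from rig import cams
for n in("top","side"):
    f=cams.grab_frame(n); pickle.dump(f,open(f"pics/{n}1.pkl","wb"))
    im=cv2.cvtColor(f["image"],cv2.COLOR_RGB2BGR)
    c=proj(f,[[575.6,-73.4,13]])[0].astype(int);x,y=c-[65,80];x=max(x,0);y=max(y,0)
    print(n,x,y);cv2.imwrite(f"pics/{n}1.png",cv2.resize(im[y:y+160,x:x+130],None,fx=3,fy=3))
a,b=[cv2.imread(f"pics/{n}1.png") for n in("top","side")]
cv2.imwrite("pics/both1.png",np.hstack([a,b]))
E
```

```text
time_s: 1.43
tool_pos: [571.7, -74.4, 109.6]
orientation: [3.142, 0.001, -0.57]
contact_force: [0.7, 0.5, 0.9]
width: 85.3
grip_force: 0.0
time_s: 1.68
tool_pos: [571.1, -77.2, 111.0]
orientation: [3.141, 0.001, -0.57]
contact_force: [-0.1, -0.4, 0.5]
width: 85.5
grip_force: 0.0
t1.68 [571.1 -77.2 111. ] yaw-0.570 F [-0.1 -0.4  0.5] w85.5 g0.0
shift 0.0018 -0.0056 0.051 spin 0.001
top 257 109
side 253 147
```

View pics/both1.png

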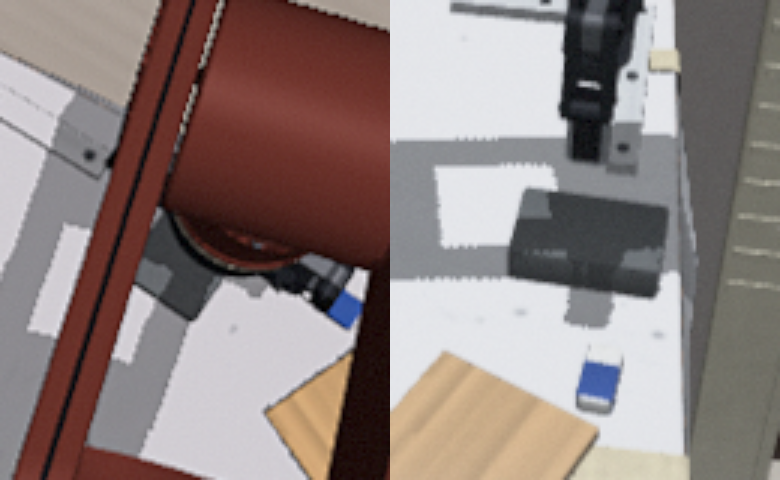

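```bash
python3 -m creep '[[1,0.002,-0.006,0.03,0],[1,0.002,-0.006,0.06,0],[1,0.002,-0.006,0.09,0],[1,0.002,-0.006,0.1,0],[1,0.002,-0.006,0.107,0],[1,0.002,-0.006,0.107,0],[1,0.002,-0.006,0.107,0]]' ; python3 go.py 575.6 -73.4 3 -0.571
```

```text
time_s: 2.37
tool_pos: [577.4, -74.0, 5.9]
orientation: [-3.141, -0.002, -0.572]
contact_force: [-0.2, -0.6, 0.6]
width: 85.5
grip_force: 0.0
t2.37 [577.4 -74.    5.9] yaw-0.572 F [-0.2 -0.6  0.6] w85.5 g0.0
shift -0.0018 0.0005 0.0029 spin -0.001
```

```bash
python3 -m creep '[[0.4,-0.001,0,0.001,0],[0.4,-0.001,0,0.001,0],[0.4,-0.001,0,0.001,0],[0.4,-0.001,0,0.001,0],[0.4,-0.001,0,0.001,0],[0.4,-0.001,0,0.001,0],[0.4,-0.001,0,0.001,0],[0.4,-0.001,0,0.001,0]]' ; python3 -m creep '[[0.4,0,0,0,0],[0.4,0,0,0,0],[0.4,0,0,0,0],[0.4,0,0,0,0]]'
```

```text
time_s: 3.03
tool_pos: [577.0, -72.9, 5.3]
orientation: [-3.141, -0.003, -0.571]
contact_force: [-2.2, 0.2, 6.7]
width: 56.5
grip_force: 65.9
time_s: 3.37
tool_pos: [577.0, -72.9, 5.3]
orientation: [-3.141, -0.003, -0.571]
contact_force: [-1.1, -0.0, 7.3]
width: 56.8
grip_force: 65.9
```

```bash
python3 -m creep '[[0.4,0,0,-0.02,0],[0.4,0,0,-0.05,0],[0.4,0,0,-0.085,0],[0.4,0,0,-0.11,0],[0.4,0,0,-0.11,0],[0.4,0,0,-0.11,0]]' ; python3 go.py 397.5 189.5 100 -0.2
```

```text
time_s: 3.87
tool_pos: [577.0, -72.9, 115.6]
orientation: [-3.14, -0.004, -0.571]
contact_force: [0.5, -0.8, -2.2]
width: 56.8
grip_force: 65.1
t3.87 [577.  -72.9 115.6] yaw-0.571 F [ 0.5 -0.8 -2.2] w56.8 g65.1
shift -0.2928 -0.1238 0.0156 spin -0.371
```

```bash
python3 -m creep '[[0.4,-0.03,-0.013,0,-0.04],[0.4,-0.06,-0.026,0,-0.1],[0.4,-0.095,-0.04,0,-0.15],[0.4,-0.13,-0.055,0,-0.2],[0.4,-0.165,-0.07,0,-0.25],[0.4,-0.2,-0.085,0,-0.3],[0.4,-0.235,-0.1,0,-0.37],[0.4,-0.265,-0.112,0,-0.37]]'; python3 -m creep '[[0.4,-0.018,-0.024,0,0],[0.4,-0.018,-0.024,0,0],[0.4,-0.018,-0.024,0,0],[0.4,-0.018,-0.024,0,0]]' ; python3 go.py 397.5 189.5 9 -0.2
```

```text
time_s: 4.53
tool_pos: [409.8, 166.2, 111.2]
orientation: [3.14, 0.004, -0.197]
contact_force: [1.2, 0.8, -2.4]
width: 57.0
grip_force: 64.9
time_s: 4.87
tool_pos: [399.5, 191.6, 112.1]
orientation: [3.14, 0.002, -0.2]
contact_force: [-0.2, -0.1, -1.9]
width: 56.9
grip_force: 65.0
t4.87 [399.5 191.6 112.1] yaw-0.200 F [-0.2 -0.1 -1.9] w56.9 g65.0
shift -0.0016 0.0024 0.1031 spin -0.0
```

```bash
python3 -m creep '[[0.4,-0.002,0.002,0.03,0],[0.4,-0.002,0.002,0.06,0],[0.4,-0.002,0.002,0.085,0],[0.4,-0.002,0.002,0.095,0],[0.4,-0.002,0.002,0.1,0],[0.4,-0.002,0.002,0.102,0],[0.4,-0.002,0.002,0.103,0],[0.4,-0.002,0.002,0.103,0]]' ; python3 go.py 397.5 189.5 9 -0.2
```

```text
time_s: 5.53
tool_pos: [399.3, 190.5, 11.4]
orientation: [-3.141, -0.002, -0.202]
contact_force: [0.3, -0.1, -1.4]
width: 57.0
grip_force: 64.9
t5.53 [399.3 190.5  11.4] yaw-0.202 F [ 0.3 -0.1 -1.4] w57.0 g64.9
shift -0.0015 0.0014 0.0024 spin -0.002
```

```bash
python3 -m creep '[[0.4,0,0,0.001,0],[0.4,0,0,0.002,0],[0.4,0,0,0.003,0],[0.4,0,0,0.003,0]]' ; python3 -m creep '[[1,0,0,0,0],[1,0,0,0,0],[1,0,0,0,0],[1,0,0,0,0],[1,0,0,0,0],[1,0,0,0,0]]';python3 -m creep '[[1,0,0,-0.02,0],[1,0,0,-0.05,0],[1,0,0,-0.085,0],[1,0,0,-0.11,0],[1,0,0,-0.11,0]]';  python3 go.py 443 -200 110 -0.2
```

```text
time_s: 5.87
tool_pos: [398.7, 190.8, 8.3]
orientation: [-3.141, -0.001, -0.201]
contact_force: [-0.7, -1.2, 4.8]
width: 56.5
grip_force: 65.6
time_s: 6.37
tool_pos: [397.9, 190.5, 7.3]
orientation: [3.142, 0.0, -0.201]
contact_force: [0.2, 0.2, -0.0]
width: 85.2
grip_force: 0.0
time_s: 6.78
tool_pos: [401.9, 191.6, 123.1]
orientation: [-3.137, -0.009, -0.201]
contact_force: [1.1, 0.3, 0.3]
width: 85.3
grip_force: 0.0
t6.78 [401.9 191.6 123.1] yaw-0.201 F [1.1 0.3 0.3] w85.3 g0.0
shift 0.1185 0.3755 0.0131 spin -0.001
```

```bash
python3 - <<'E'
from rig import cams
import cv2,pickle
f=cams.grab_frame("side");pickle.dump(f,open("pics/side2.pkl","wb"));im=cv2.cvtColor(f["image"],cv2.COLOR_RGB2BGR)
cv2.imwrite("pics/side2.png",cv2.resize(im[130:350,130:360],None,fx=2.6,fy=2.6,interpolation=cv2.INTER_CUBIC))
E
python3 -m creep '[[0.6,0.013,0.042,0,-0.1],[0.6,0.026,0.083,0,-0.2],[0.6,0.04,0.125,0,-0.3],[0.6,0.053,0.166,0,-0.42],[0.6,0.066,0.207,0,-0.54],[0.6,0.08,0.25,0,-0.66],[0.6,0.092,0.29,0,-0.78],[0.6,0.105,0.33,0,-0.835]]'; python3 go.py 443 -200 40 0.634
```

```text
time_s: 7.5
tool_pos: [427.9, -94.3, 115.9]
orientation: [-3.14, 0.001, 0.609]
contact_force: [0.4, 0.7, 0.1]
width: 51.0
grip_force: 0.0
t7.50 [427.9 -94.3 115.9] yaw0.609 F [0.4 0.7 0.1] w51.0 g0.0
shift -0.0481 0.0953 0.0759 spin -0.025
```

View pics/side2.png

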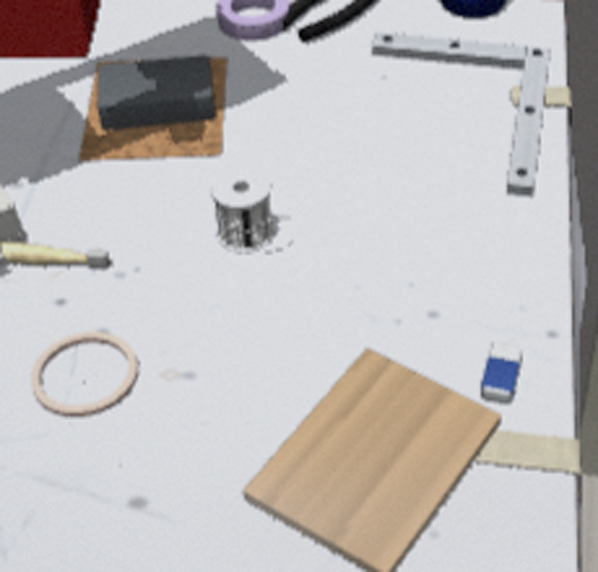

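```bash
python3 - <<'E'
from fit import *
S=pickle.load(open("pics/side2.pkl","rb"))
c=lambda *p:np.array(p)/2.6+[129.7,129.7]
L=rect(58,90,29)
print(min((fit([(S,np.roll(L[::-1],k,0),c((98,67),(209,57),(214,106),(103,116)))],(400,190)) for k in range(4)),key=lambda o:o[1]))
L=rect(110,130,3)
print(min((fit([(S,np.roll(L[::-1],k,0)[1:3],c((227,57),(222,157)))],(400,190)) for k in range(4)),key=lambda o:o[1]))
E
python3 -m creep '[[0.6,-0.02,0.032,0.02,-0.025],[0.6,-0.04,0.07,0.04,-0.025],[0.6,-0.048,0.09,0.06,-0.025],[0.6,-0.048,0.093,0.075,-0.025],[0.6,-0.048,0.093,0.075,-0.025],[0.6,-0.048,0.093,0.075,-0.025]]'; python3 go.py 443 -200 20 0.634
```

```text
(array([398.83810249, 179.76272518,  -1.75356055]), np.float64(1.580777802684537))
(array([ 3.97184740e+02,  1.86792004e+02, -2.94869073e-01]), np.float64(0.4698304910192235))
time_s: 8.0
tool_pos: [440.3, -195.8, 40.2]
orientation: [-3.136, 0.002, 0.628]
contact_force: [-1.1, 0.9, -0.0]
width: 51.2
grip_force: 0.0
t8.00 [ 440.3 -195.8   40.2] yaw0.628 F [-1.1  0.9 -0. ] w51.2 g0.0
shift -0.0003 0.005 0.0202 spin -0.006
```

```bash
python3 -m creep '[[0.6,0,0.002,0.01,0],[0.6,0,0.002,0.02,0],[0.6,0,0.002,0.022,0],[0.6,0,0.002,0.024,0]]';python3 -m creep '[[0.6,0,0,0.001,0],[0.6,0,0,0.002,0],[0.6,0,0,0.003,0],[0.6,0,0,0.003,0]]'; python3 -m creep '[[0.6,0,0,0.001,0],[0.6,0,0,0.002,0],[0.6,0,0,0.003,0],[0.6,0,0,0.003,0]]'
```

```text
time_s: 8.33
tool_pos: [443.3, -197.6, 17.9]
orientation: [-3.141, 0.0, 0.63]
contact_force: [-0.8, 0.6, 0.5]
width: 51.4
grip_force: 0.0
time_s: 8.67
tool_pos: [443.7, -198.5, 15.5]
orientation: [3.141, -0.0, 0.629]
contact_force: [0.5, -1.0, 0.3]
width: 51.2
grip_force: 0.0
time_s: 9.0
tool_pos: [443.4, -198.4, 12.2]
orientation: [-3.141, 0.0, 0.629]
contact_force: [0.8, -0.4, -0.4]
width: 51.1
grip_force: 0.0
```

```bash
python3 -m creep '[[0.6,0,0,0.001,0],[0.6,0,0,0.002,0],[0.6,0,0,0.003,0],[0.6,0,0,0.003,0]]'; python3 -m creep '[[0.6,0,0,0.001,0],[0.6,0,0,0.002,0],[0.6,0,0,0.002,0]]';python3 -m creep '[[0.6,0,0,0.001,0],[0.6,0,0,0.002,0],[0.6,0,0,0.002,0]]'
```

```text
time_s: 9.33
tool_pos: [443.6, -198.6, 9.8]
orientation: [-3.141, 0.0, 0.629]
contact_force: [-1.5, 0.6, 5.9]
width: 51.5
grip_force: 2.8
time_s: 9.58
tool_pos: [443.7, -198.6, 9.6]
orientation: [-3.141, 0.001, 0.629]
contact_force: [-9.9, 5.1, 26.5]
width: 51.1
grip_force: 12.9
time_s: 9.83
tool_pos: [443.7, -198.7, 9.5]
orientation: [-3.14, 0.001, 0.629]
contact_force: [-17.3, 10.2, 45.6]
width: 50.9
grip_force: 23.1
```

```bash
python3 -m creep '[[0.6,0,-0.003,-0.001,-0.05],[0.6,0.001,-0.006,-0.001,-0.1],[0.6,0.001,-0.009,-0.001,-0.15],[0.6,0.002,-0.012,-0.001,-0.2],[0.6,0.002,-0.015,-0.001,-0.25],[0.6,0.003,-0.018,-0.001,-0.3],[0.6,0.004,-0.021,-0.001,-0.36],[0.6,0.004,-0.025,-0.001,-0.41]]'; python3 go.py; python3 - <<'E'
from rig import cams
import cv2,pickle
f=cams.grab_frame("side");pickle.dump(f,open("pics/side3.pkl","wb"));im=cv2.cvtColor(f["image"],cv2.COLOR_RGB2BGR)
cv2.imwrite("pics/side3.png",cv2.resize(im[130:350,130:360],None,fx=2.6,fy=2.6,interpolation=cv2.INTER_CUBIC))
E
```

```text
time_s: 10.5
tool_pos: [436.8, -179.1, 9.8]
orientation: [3.13, 0.001, 1.042]
contact_force: [4.5, -3.6, 10.3]
width: 51.7
grip_force: 5.2
t10.50 [ 436.8 -179.1    9.8] yaw1.042 F [ 4.5 -3.6 10.3] w51.7 g5.2
```

View pics/side3.png

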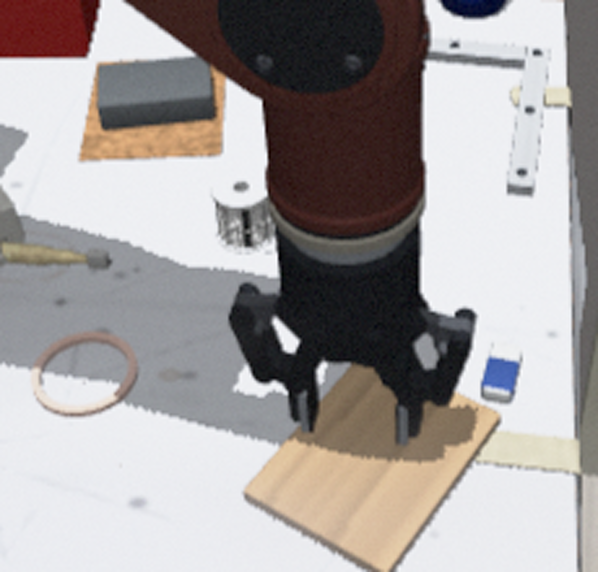

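```bash
cat > fen.py <<'E'
from fit import *
from rig import sensors,cams
O=np.array([697.4,131.5]);A=-0.526
RX=np.array([np.cos(A),np.sin(A)]);RY=np.array([-np.sin(A),np.cos(A)])
def tof(p): d=np.asarray(p)[...,:2]-O; return np.stack([d@RX,d@RY],-1)
def tow(q): return O+q[0]*RX+q[1]*RY
def state():
    s=sensors.observe();p=s["tool_pos"]
    print("t%.2f"%s["time_s"],"fence xy",tof(p).round(1),"z%.1f"%p[2],"dyaw%.3f"%(s["orientation"][2]-1.045),"F",s["contact_force"].round(1),"w%.0f"%s["width"])
def unproj(f,px,z):
    u=cv2.undistortPoints(np.float64(px).reshape(-1,1,2),f["intrinsics"],None)[:,0]
    R=cv2.Rodrigues(f["rvec"])[0];C=-R.T@np.ravel(f["tvec"]);d=np.c_[u,np.ones(len(u))]@R
    return C+d*((z-C[2])/d[:,2])[:,None]
def board(name,f=None):
    f=f or cams.grab_frame(name);h=cv2.cvtColor(f["image"],cv2.COLOR_RGB2HSV)
    m=cv2.inRange(h,(8,70,90),(22,200,255))
    n,l,st,ce=cv2.connectedComponentsWithStats(cv2.morphologyEx(m,cv2.MORPH_OPEN,np.ones((3,3))))
    out=[]
    for i in range(1,n):
        if st[i,4]<900: continue
        c=max(cv2.findContours((l==i).astype(np.uint8),cv2.RETR_EXTERNAL,cv2.CHAIN_APPROX_NONE)[0],key=len)[:,0]
        P=tof(unproj(f,c,13))
        (cx,cy),(w,hh),a=cv2.minAreaRect(P.astype(np.float32))
        if cx<-180 or cx>80 or cy<-560 or cy>30: continue
        if w>hh: w,hh,a=hh,w,a-90
        a=(a+90)%180-90
        out.append((round(cx,1),round(cy,1),round(w),round(hh),round(np.radians(a),3)))
    print(name,out)
if __name__=="__main__":
    state();board("top");board("side")
E
python3 - <<'E'
from fen import *
for n in("top","side"): board(n,pickle.load(open(f"pics/{n}0.pkl","rb")))
E
python3 -m creep '[[0,0,0,-0.02,0],[0,0,0,-0.04,0],[0,0,0.03,-0.04,0],[0,-0.013,0.06,-0.04,0],[0,-0.013,0.09,-0.04,0],[0,-0.013,0.1,-0.04,0],[0,-0.013,0.1015,-0.04,0],[0,-0.013,0.1015,-0.04,0]]'; python3 fen.py
```

```text
top [(-55.1, -413.4, 100, 130, np.float64(-0.41))]
side [(-50.2, -409.5, 99, 114, np.float64(-0.412))]
time_s: 11.22
tool_pos: [512.8, -238.6, 45.9]
orientation: [-3.141, -0.0, 1.039]
contact_force: [-0.5, 0.7, -0.2]
width: 0.2
grip_force: 0.0
t11.22 fence xy [  26.1 -412.7] z45.9 dyaw-0.006 F [-0.5  0.7 -0.2] w0
top [(-51.5, -405.5, 99, 112, np.float64(-0.416))]
side [(-48.2, -405.4, 99, 106, np.float64(-0.415))]
```

```bash
python3 -m creep '[[0,0,0.007,0.01,0],[0,0,0.007,0.03,0],[0,0,0.007,0.04,0],[0,0,0.007,0.042,0],[0,0,0.007,0.042,0],[0,0,0.007,0.042,0]]'; python3 -m creep '[[0,0,-0.006,0,0],[0,0,-0.012,0,0],[0,0,-0.018,0,0],[0,0,-0.024,0,0],[0,0,-0.03,0,0],[0,0,-0.036,0,0],[0,0,-0.042,0,0],[0,0,-0.048,0,0]]'; python3 fen.py
```

```text
time_s: 11.82
tool_pos: [518.7, -241.9, 4.7]
orientation: [-3.141, -0.0, 1.039]
contact_force: [0.1, -0.8, 0.5]
width: -0.1
grip_force: 0.0
time_s: 12.48
tool_pos: [477.6, -217.8, 4.8]
orientation: [3.14, 0.0, 1.039]
contact_force: [2.3, -1.8, 1.7]
width: -0.1
grip_force: 1.4
t12.48 fence xy [ -14.7 -412.4] z4.8 dyaw-0.006 F [ 2.3 -1.8  1.7] w-0
top [(-76.5, -396.9, 88, 98, np.float64(1.215))]
side [(-79.1, -407.5, 98, 105, np.float64(-0.348))]
```

```bash
python3 -m creep '[[0,0,0.01,0,0],[0,0,0.02,-0.03,0],[0,0,0.05,-0.07,0],[0,0,0.08,-0.1,0],[0,0,0.12,-0.1,0],[0,0,0.15,-0.1,0],[0,0,0.16,-0.1,0],[0,0,0.16,-0.1,0]]'; python3 fen.py
```

```text
time_s: 13.25
tool_pos: [616.8, -300.1, 103.8]
orientation: [-3.141, 0.0, 1.039]
contact_force: [0.4, 0.1, 0.2]
width: 0.5
grip_force: 0.0
t13.25 fence xy [ 147.  -413.7] z103.8 dyaw-0.006 F [0.4 0.1 0.2] w1
top [(-85.5, -417.0, 99, 128, np.float64(-0.349))]
side [(-78.4, -407.1, 99, 103, np.float64(-0.349))]
```

```bash
python3 -m creep '[[0.6,-0.018,-0.035,0,0],[0.6,-0.036,-0.07,0,0],[0.6,-0.054,-0.105,0,0],[0.6,-0.072,-0.14,0,0],[0.6,-0.09,-0.175,0,0],[0.6,-0.105,-0.21,0,0],[0.6,-0.107,-0.232,0.03,0],[0.6,-0.107,-0.232,0.05,0]]';python3 -m creep '[[0.6,0,0,0.015,-0.006],[0.6,0,0,0.03,-0.006],[0.6,0,0,0.045,-0.006],[0.6,0,0,0.05,-0.006],[0.6,0,0,0.05,-0.006]]'; python3 fen.py
```

```text
time_s: 14.02
tool_pos: [356.0, -270.0, 52.4]
orientation: [-3.137, -0.001, 1.037]
contact_force: [-1.0, 0.8, -1.1]
width: 51.3
grip_force: 0.0
time_s: 14.43
tool_pos: [359.2, -271.3, 2.7]
orientation: [-3.137, -0.001, 1.045]
contact_force: [-0.4, -0.3, 0.4]
width: 51.6
grip_force: 0.0
t14.43 fence xy [ -90.2 -518.1] z2.7 dyaw0.000 F [-0.4 -0.3  0.4] w52
top [(-85.3, -416.4, 99, 130, np.float64(-0.349))]
side [(-57.9, -391.2, 59, 71, np.float64(1.225))]
```

```bash
python3 -m creep '[[0.6,0.006,0.004,0.001,0],[0.6,0.014,0.004,0.001,0],[0.6,0.022,0.004,0.001,0],[0.6,0.03,0.004,0.001,0],[0.6,0.038,0.004,0.001,0],[0.6,0.046,0.004,0.001,0],[0.6,0.054,0.004,0.001,0],[0.6,0.062,0.004,0.001,0]]';python3 -m creep '[[0.6,0.006,0,0,0],[0.6,0.012,0,0,0],[0.6,0.018,0,0,0],[0.6,0.024,0,0,0],[0.6,0.03,0,0,0],[0.6,0.036,0,0,0],[0.6,0.036,0,0,0]]'; python3 fen.py
```

```text
time_s: 15.2
tool_pos: [396.4, -221.5, 3.7]
orientation: [3.141, 0.001, 1.045]
contact_force: [-1.3, -3.7, 2.6]
width: 51.6
grip_force: 2.3
time_s: 15.78
tool_pos: [414.4, -189.5, 3.2]
orientation: [-3.141, -0.001, 1.045]
contact_force: [2.3, 0.1, 0.8]
width: 51.1
grip_force: 0.5
t15.78 fence xy [ -83.6 -419.7] z3.2 dyaw0.000 F [2.3 0.1 0.8] w51
top [(-87.2, -346.4, 99, 129, np.float64(-0.38))]
side []
```

```bash
python3 -m creep '[[0.6,-0.015,0,0,0],[0.6,-0.03,0,0,0],[0.3,-0.04,0.003,-0.003,0],[0,-0.04,0.01,-0.003,0],[0,-0.04,0.02,-0.002,0],[0,-0.04,0.026,-0.001,0],[0,-0.04,0.026,-0.001,0],[0,-0.04,0.026,-0.001,0]]';python3 fen.py; python3 -m creep '[[0,0.008,0,0,0],[0,0.016,0,0,0],[0,0.024,0,0,0],[0,0.032,0,0,0],[0,0.040,0,0,0],[0,0.048,0,0,0],[0,0.056,0,0,0],[0,0.06,0,0,0]]'; python3 fen.py
```

```text
time_s: 16.55
tool_pos: [416.5, -238.2, 4.2]
orientation: [-3.141, -0.0, 1.045]
contact_force: [-0.5, 0.2, -0.6]
width: -0.0
grip_force: 0.0
t16.55 fence xy [ -57.3 -460.7] z4.2 dyaw0.000 F [-0.5  0.2 -0.6] w-0
top [(-87.4, -346.4, 99, 129, np.float64(-0.379))]
side []
time_s: 17.32
tool_pos: [447.0, -185.5, 4.4]
orientation: [3.142, -0.0, 1.046]
contact_force: [-0.3, -3.0, -0.2]
width: -0.2
grip_force: 1.1
t17.32 fence xy [ -57.4 -399.9] z4.4 dyaw0.001 F [-0.3 -3.  -0.2] w-0
top [(-95.2, -316.2, 99, 129, np.float64(-0.282))]
side []
```

```bash
python3 -m creep '[[0,0.006,0.001,0,0],[0,0.012,0.002,0,0],[0,0.018,0.003,0,0],[0,0.024,0.004,0,0],[0,0.030,0.005,0,0],[0,0.036,0.006,0,0],[0,0.042,0.007,0,0],[0,0.045,0.008,0,0]]'; python3 fen.py
```

```text
time_s: 18.08
tool_pos: [476.4, -150.9, 4.3]
orientation: [-3.141, -0.0, 1.045]
contact_force: [-0.5, -1.8, -0.7]
width: -0.3
grip_force: 0.8
t18.08 fence xy [ -49.3 -355.1] z4.3 dyaw0.000 F [-0.5 -1.8 -0.7] w-0
top [(-106.3, -280.4, 99, 126, np.float64(-0.013))]
side [(-108.0, -286.1, 90, 133, np.float64(-0.009))]
```

```bash
python3 - <<'E'
from rig import cams
import cv2,pickle,numpy as np
o=[]
for n,(x,y) in(("top",(215,175)),("side",(180,170))):
    f=cams.grab_frame(n);pickle.dump(f,open(f"pics/{n}4.pkl","wb"));im=cv2.cvtColor(f["image"],cv2.COLOR_RGB2BGR)
    o.append(cv2.resize(im[y:y+130,x:x+130],None,fx=3,fy=3,interpolation=cv2.INTER_CUBIC))
cv2.imwrite("pics/b4.png",np.hstack(o))
E
```

```text
(no output)
```

View pics/b4.png

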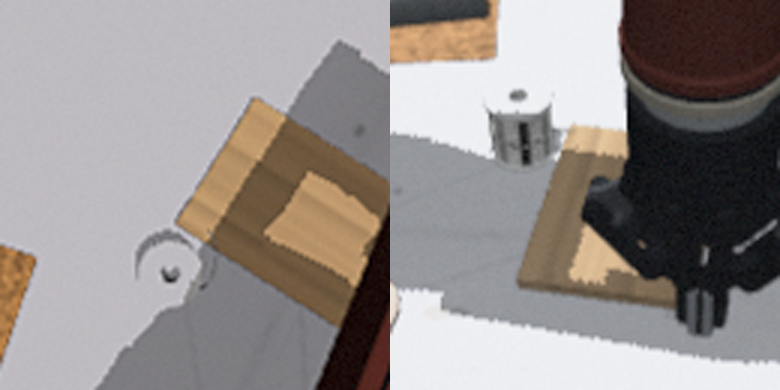

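```bash
python3 -m creep '[[0,-0.01,0,-0.02,0],[0,-0.01,0,-0.06,0],[0,0.01,-0.035,-0.06,0],[0,0.03,-0.07,-0.06,0],[0,0.05,-0.105,-0.06,0],[0,0.058,-0.136,-0.06,0],[0,0.058,-0.136,-0.06,0],[0,0.058,-0.136,-0.06,0]]'; python3 fen.py
```

```text
time_s: 18.95
tool_pos: [386.3, -32.1, 64.1]
orientation: [-3.141, -0.0, 1.047]
contact_force: [0.4, 0.5, 0.2]
width: -0.3
grip_force: 0.0
t18.95 fence xy [-186.9 -297.7] z64.1 dyaw0.002 F [0.4 0.5 0.2] w-0
top [(-107.5, -282.2, 98, 129, np.float64(-0.034))]
side [(-104.7, -286.8, 99, 133, np.float64(-0.037))]
```

```bash
python3 -m creep '[[0,0.004,0,0.03,0],[0,0.004,0,0.05,0],[0,0.004,0,0.06,0],[0,0.004,0,0.06,0],[0,0.004,0.006,0.06,0],[0,0.004,0.012,0.06,0],[0,0.004,0.018,0.06,0],[0,0.004,0.024,0.06,0]]'; python3 -m creep '[[0,0,0.005,0,0],[0,0,0.01,0,0],[0,0,0.015,0,0],[0,0,0.02,0,0],[0,0,0.025,0,0],[0,0,0.028,0,0],[0,0,0.028,0,0]]';python3 fen.py
```

```text
time_s: 19.72
tool_pos: [411.2, -42.4, 5.2]
orientation: [3.141, -0.0, 1.045]
contact_force: [-3.8, 2.6, 4.8]
width: 0.1
grip_force: 2.8
time_s: 20.3
tool_pos: [435.5, -56.3, 4.9]
orientation: [3.14, -0.0, 1.045]
contact_force: [-1.7, 0.6, 2.0]
width: 0.3
grip_force: 1.0
t20.30 fence xy [-132.2 -293.9] z4.9 dyaw-0.000 F [-1.7  0.6  2. ] w0
top [(-70.2, -277.4, 98, 129, np.float64(0.068))]
side [(-68.5, -282.1, 98, 133, np.float64(0.059))]
```

```bash
python3 -m creep '[[0,0,-0.01,-0.01,0],[0,0,-0.01,-0.05,0],[0,-0.02,0.01,-0.06,0],[0.3,-0.05,0.04,-0.06,0],[0.6,-0.079,0.062,-0.06,0],[0.6,-0.082,0.062,-0.06,0],[0.6,-0.082,0.062,-0.04,0],[0.6,-0.082,0.062,-0.02,0]]'; python3 -m creep '[[0.6,0,0,0.01,0],[0.6,0,0,0.02,0],[0.6,0,0,0.023,0],[0.6,0,0,0.023,0]]';python3 fen.py
```

```text
time_s: 21.07
tool_pos: [448.6, -159.7, 25.3]
orientation: [3.137, -0.0, 1.043]
contact_force: [0.4, 0.3, 0.0]
width: 51.0
grip_force: 0.0
time_s: 21.4
tool_pos: [446.4, -157.4, 0.7]
orientation: [-3.14, 0.0, 1.045]
contact_force: [1.1, -0.1, 0.5]
width: 51.0
grip_force: 0.0
t21.40 fence xy [ -72.  -375.8] z0.7 dyaw0.000 F [ 1.1 -0.1  0.5] w51
top [(-71.1, -277.6, 99, 129, np.float64(0.058))]
side []
```

```bash
python3 -m creep '[[0.6,0.01,0,-0.001,0],[0.6,0.02,0,-0.001,0],[0.6,0.03,0,-0.001,0],[0.6,0.04,0,-0.001,0],[0.6,0.05,0,-0.001,0],[0.6,0.06,0,-0.001,0],[0.6,0.07,0,-0.001,0],[0.6,0.07,0,-0.001,0]]';python3 fen.py;  python3 -m creep '[[0.6,0.01,0,0,0],[0.6,0.02,0,0,0],[0.6,0.03,0,0,0],[0.6,0.04,0,0,0],[0.6,0.05,0,0,0],[0.6,0.06,0,0,0],[0.6,0.07,0,0,0],[0.6,0.07,0,0,0]]';python3 fen.py
```

```text
time_s: 22.17
tool_pos: [483.1, -95.4, 2.4]
orientation: [3.141, -0.001, 1.046]
contact_force: [1.0, 0.9, 0.1]
width: 51.2
grip_force: 0.0
t22.17 fence xy [ -71.4 -303.8] z2.4 dyaw0.001 F [1.  0.9 0.1] w51
top [(-68.4, -211.6, 99, 101, np.float64(0.001))]
side []
time_s: 22.93
tool_pos: [518.4, -35.0, 2.6]
orientation: [3.141, -0.001, 1.046]
contact_force: [0.1, -0.3, 0.5]
width: 51.3
grip_force: 0.0
t22.93 fence xy [ -71.2 -233.9] z2.6 dyaw0.001 F [ 0.1 -0.3  0.5] w51
top [(-68.0, -123.0, 64, 99, np.float64(-1.554))]
side []
```

```bash
python3 -m creep '[[0.6,0.01,0,0,0],[0.6,0.02,0,0,0],[0.6,0.03,0,0,0],[0.6,0.04,0,0,0],[0.6,0.05,0,0,0],[0.6,0.05,0,0,0]]'; python3 -m creep '[[0.6,-0.01,0,0,0],[0.6,-0.02,0,-0.02,0],[0.3,-0.02,-0.02,-0.05,0],[0,-0.02,-0.06,-0.05,0],[0,0.02,-0.085,-0.05,0],[0,0.05,-0.085,-0.05,0],[0,0.072,-0.085,-0.05,0],[0,0.072,-0.085,-0.05,0]]'; python3 fen.py
```

```text
time_s: 23.53
tool_pos: [543.6, 8.3, 2.6]
orientation: [3.141, -0.001, 1.046]
contact_force: [-0.1, 0.9, -0.2]
width: 50.8
grip_force: 0.0
time_s: 24.2
tool_pos: [506.6, 113.9, 53.5]
orientation: [3.139, -0.003, 1.047]
contact_force: [0.9, -0.5, 0.3]
width: -0.2
grip_force: 0.0
t24.20 fence xy [-156.1 -111. ] z53.5 dyaw0.002 F [ 0.9 -0.5  0.3] w-0
top [(-68.0, -106.1, 99, 129, np.float64(0.002))]
side [(-65.3, -111.8, 97, 134, np.float64(-0.002))]
```

```bash
python3 -m creep '[[0,0.005,0,0.03,0],[0,0.005,0,0.045,0],[0,0.005,0,0.049,0],[0,0.005,0.01,0.049,0],[0,0.005,0.018,0.049,0],[0,0.005,0.024,0.049,0],[0,0.005,0.03,0.049,0],[0,0.005,0.034,0.049,0]]'; python3 -m creep '[[0,0,0.002,0,0],[0,0,0.004,0,0],[0,0,0.006,0,0],[0,0,0.006,0,0]]';  python3 -m creep '[[0,0,0.001,0,0],[0,0,0.002,0,0],[0,0,0.002,0,0]]';python3 fen.py
```

```text
time_s: 24.97
tool_pos: [537.8, 98.2, 4.5]
orientation: [3.141, -0.001, 1.044]
contact_force: [-4.9, 3.1, 6.8]
width: -0.1
grip_force: 4.1
time_s: 25.3
tool_pos: [542.6, 95.8, 4.5]
orientation: [-3.141, -0.001, 1.045]
contact_force: [-4.0, 2.2, 7.6]
width: 0.0
grip_force: 3.4
time_s: 25.55
tool_pos: [544.0, 95.0, 4.5]
orientation: [-3.141, -0.001, 1.045]
contact_force: [-5.9, 2.5, 6.4]
width: -0.2
grip_force: 3.9
t25.55 fence xy [-114.3 -108.6] z4.5 dyaw-0.000 F [-5.9  2.5  6.4] w-0
top [(-38.0, -149.8, 63, 122, np.float64(-0.975))]
side [(-50.4, -111.0, 98, 134, np.float64(0.007))]
```

```bash
python3 -m creep '[[0,0,0.001,0,0],[0,0,0.002,0,0],[0,0,0.002,0,0]]';python3 -m creep '[[0,0,0.001,0,0],[0,0,0.002,0,0],[0,0,0.002,0,0]]';python3 fen.py
```

```text
time_s: 25.9
tool_pos: [545.8, 94.0, 4.5]
orientation: [-3.141, -0.001, 1.045]
contact_force: [-4.0, 2.9, 7.5]
width: -0.4
grip_force: 3.9
time_s: 26.15
tool_pos: [546.0, 93.9, 4.4]
orientation: [-3.138, -0.0, 1.045]
contact_force: [-10.3, 6.4, 11.8]
width: -0.4
grip_force: 7.8
t26.15 fence xy [-112.  -108.6] z4.4 dyaw-0.000 F [-10.3   6.4  11.8] w-0
top [(-37.4, -152.6, 60, 117, np.float64(-1.011))]
side [(-48.3, -110.8, 98, 134, np.float64(0.008))]
```

```bash
python3 -m creep '[[0,0,0.001,0,0],[0,0,-0.01,0,0],[0,0,-0.012,-0.03,0],[0,-0.03,0,-0.06,0],[0.3,-0.06,0.03,-0.06,0],[0.6,-0.085,0.058,-0.06,0],[0.6,-0.093,0.058,-0.06,0],[0.6,-0.093,0.058,-0.06,0]]'; python3 -m creep '[[0.6,0,0,0.03,0],[0.6,0,0,0.055,0],[0.6,0,0,0.062,0],[0.6,0,0,0.062,0]]';python3 fen.py
```

```text
time_s: 26.92
tool_pos: [551.4, -19.7, 64.2]
orientation: [3.14, -0.0, 1.041]
contact_force: [-1.2, 0.5, 0.1]
width: 48.0
grip_force: 0.0
time_s: 27.25
tool_pos: [548.2, -15.6, -1.0]
orientation: [-3.137, 0.002, 1.046]
contact_force: [-0.5, 0.4, 0.4]
width: 51.3
grip_force: 0.0
t27.25 fence xy [ -55.2 -202.1] z-1.0 dyaw0.001 F [-0.5  0.4  0.4] w51
top [(-51.0, -73.4, 65, 99, np.float64(-1.564))]
side []
```

```bash
python3 -m creep '[[0.6,0.006,0.003,-0.003,0],[0.6,0.014,0.003,-0.003,0],[0.6,0.022,0.003,-0.003,0],[0.6,0.03,0.003,-0.003,0],[0.6,0.038,0.003,-0.003,0],[0.6,0.046,0.003,-0.003,0],[0.6,0.052,0.003,-0.003,0],[0.6,0.054,0.003,-0.003,0]]'; python3 -m creep '[[0.6,0.001,0,0,0],[0.6,0.002,0,0,0],[0.6,0.003,0,0,0],[0.6,0.003,0,0,0]]'; python3 -m creep '[[0.6,0.001,0,0,0],[0.6,0.002,0,0,0],[0.6,0.002,0,0,0]]'; python3 -m creep '[[0.6,0.001,0,0,0],[0.6,0.002,0,0,0],[0.6,0.002,0,0,0]]';python3 fen.py
```

```text
time_s: 28.02
tool_pos: [580.8, 29.3, 4.4]
orientation: [3.142, -0.0, 1.046]
contact_force: [-1.5, -4.2, 3.2]
width: 51.0
grip_force: 1.8
time_s: 28.35
tool_pos: [581.7, 30.8, 4.2]
orientation: [-3.141, 0.0, 1.045]
contact_force: [-1.2, -1.2, 2.7]
width: 50.9
grip_force: 1.3
time_s: 28.6
tool_pos: [582.8, 32.7, 4.2]
orientation: [-3.141, -0.0, 1.045]
contact_force: [-1.3, -2.0, 1.3]
width: 51.2
grip_force: 1.3
time_s: 28.85
tool_pos: [583.9, 34.6, 4.3]
orientation: [-3.141, -0.0, 1.045]
contact_force: [0.3, -1.9, 0.2]
width: 51.6
grip_force: 1.0
t28.85 fence xy [ -49.5 -140.8] z4.3 dyaw-0.000 F [ 0.3 -1.9  0.2] w52
top []
side []
```

```bash
python3 -m creep '[[0.6,0.001,0,0,0],[0.6,0.002,0,0,0],[0.6,0.002,0,0,0]]'; python3 -m creep '[[0.6,0.001,0,0,0],[0.6,0.002,0,0,0],[0.6,0.002,0,0,0]]'
```

```text
time_s: 29.2
tool_pos: [584.2, 35.1, 4.2]
orientation: [-3.141, 0.002, 1.045]
contact_force: [-3.4, -6.5, 2.3]
width: 50.9
grip_force: 3.7
time_s: 29.45
tool_pos: [584.3, 35.3, 4.2]
orientation: [-3.14, 0.005, 1.046]
contact_force: [-7.5, -13.2, 6.5]
width: 51.5
grip_force: 7.5
```

```bash
python3 -m creep '[[0.6,-0.01,0,0,0],[0.6,-0.03,0,-0.02,0],[0.6,-0.06,0,-0.06,0],[0.6,-0.1,0,-0.1,0],[0.6,-0.14,0,-0.1,0],[0.6,-0.18,0,-0.1,0],[0.6,-0.22,0,-0.1,0],[0.6,-0.24,0,-0.1,0]]'; python3 -m creep '[[0.6,-0.04,0,0,0],[0.6,-0.08,0,0,0],[0.6,-0.1,0,0,0],[0.6,-0.1,0,0,0]]'; python3 fen.py; python3 - <<'E'
from rig import cams
import cv2,pickle,numpy as np
o=[]
for n,(x,y) in(("top",(170,105)),("side",(235,125))):
    f=cams.grab_frame(n);pickle.dump(f,open(f"pics/{n}5.pkl","wb"));im=cv2.cvtColor(f["image"],cv2.COLOR_RGB2BGR)
    o.append(cv2.resize(im[y:y+130,x:x+130],None,fx=3,fy=3,interpolation=cv2.INTER_CUBIC))
cv2.imwrite("pics/b5.png",np.hstack(o))
E
```

```text
time_s: 30.12
tool_pos: [464.8, -171.6, 105.4]
orientation: [3.139, -0.001, 1.045]
contact_force: [0.9, -0.1, 0.2]
width: 51.1
grip_force: 0.0
time_s: 30.45
tool_pos: [413.9, -259.5, 104.8]
orientation: [3.14, 0.001, 1.041]
contact_force: [0.1, -0.2, -0.2]
width: 51.5
grip_force: 0.0
t30.45 fence xy [ -48.8 -480.5] z104.8 dyaw-0.004 F [ 0.1 -0.2 -0.2] w51
top [(-51.8, -64.2, 100, 130, np.float64(0.0))]
side []
```

View pics/b5.png

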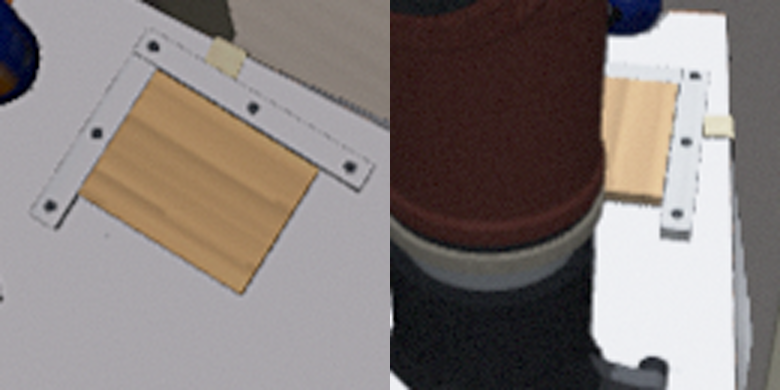

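```bash
python3 -m creep '[[0,0.04,-0.01,0,-0.004],[0,0.08,-0.02,0,-0.004],[0,0.12,-0.03,0,-0.004],[0,0.16,-0.04,0,-0.004],[0,0.2,-0.05,0,-0.004],[0,0.24,-0.06,0,-0.004],[0,0.28,-0.07,0,-0.004],[0,0.32,-0.08,0,-0.004]]'; python3 -m creep '[[0,0.04,-0.011,0,0],[0,0.08,-0.011,0,0],[0,0.096,-0.011,0.02,0],[0,0.096,-0.011,0.04,0],[0,0.096,-0.011,0.04,0],[0,0.096,-0.011,0.04,0]]'; python3 fen.py
```

```text
time_s: 31.32
tool_pos: [506.6, 64.6, 104.5]
orientation: [3.141, -0.001, 1.052]
contact_force: [1.4, -0.6, 0.1]
width: -0.0
grip_force: 0.0
time_s: 31.82
tool_pos: [542.9, 150.8, 62.9]
orientation: [-3.138, 0.002, 1.052]
contact_force: [0.1, 0.7, 0.3]
width: 0.3
grip_force: 0.0
t31.82 fence xy [-143.3  -60.9] z62.9 dyaw0.007 F [0.1 0.7 0.3] w0
top [(-51.8, -64.2, 100, 130, np.float64(0.002))]
side [(-49.5, -69.9, 98, 135, np.float64(0.002))]
```

```bash
python3 -m creep '[[0,-0.004,0,0.03,0.007],[0,-0.004,0,0.05,0.007],[0,-0.004,0,0.058,0.007],[0,-0.004,0.01,0.058,0.007],[0,-0.004,0.018,0.058,0.007],[0,-0.004,0.024,0.058,0.007],[0,-0.004,0.026,0.058,0.007],[0,-0.004,0.028,0.058,0.007]]'; python3 -m creep '[[0,0,0.001,0,0],[0,0,0.002,0,0],[0,0,0.002,0,0]]';python3 -m creep '[[0,0,0.001,0,0],[0,0,0.002,0,0],[0,0,0.002,0,0]]';python3 -m creep '[[0,0,0.001,0,0],[0,0,0.001,0,0]]';python3 fen.py
```

```text
time_s: 32.58
tool_pos: [569.1, 131.5, 7.9]
orientation: [3.139, -0.002, 1.041]
contact_force: [0.1, -0.9, -0.5]
width: -0.4
grip_force: 0.0
time_s: 32.83
tool_pos: [569.1, 131.0, 6.6]
orientation: [3.141, -0.0, 1.042]
contact_force: [0.4, -0.6, 1.2]
width: 0.0
grip_force: 0.7
time_s: 33.08
tool_pos: [570.6, 130.1, 6.5]
orientation: [-3.141, -0.0, 1.042]
contact_force: [-1.4, 0.5, 2.5]
width: -0.0
grip_force: 1.6
time_s: 33.25
tool_pos: [571.3, 129.7, 6.5]
orientation: [-3.141, -0.0, 1.042]
contact_force: [-3.4, 1.2, 5.1]
width: -0.0
grip_force: 3.2
t33.25 fence xy [-108.2  -64.8] z6.5 dyaw-0.003 F [-3.4  1.2  5.1] w-0
top [(-51.6, -79.3, 100, 100, np.float64(0.002))]
side [(-49.0, -69.8, 98, 134, np.float64(-0.004))]
```

```bash
python3 -m creep '[[0,0,0.001,0,0],[0,0,0.002,0,0],[0,0,0.002,0,0]]';python3 -m creep '[[0,0,0.001,0,0],[0,0,0.002,0,0],[0,0,0.002,0,0]]';python3 fen.py
```

```text
time_s: 33.6
tool_pos: [572.5, 129.0, 6.5]
orientation: [-3.14, 0.0, 1.042]
contact_force: [-4.2, 3.3, 7.0]
width: -0.1
grip_force: 4.6
time_s: 33.85
tool_pos: [572.6, 128.9, 6.5]
orientation: [-3.136, 0.001, 1.042]
contact_force: [-11.4, 6.3, 13.0]
width: -0.0
grip_force: 8.1
t33.85 fence xy [-106.6  -64.9] z6.5 dyaw-0.003 F [-11.4   6.3  13. ] w-0
top [(-50.8, -81.6, 95, 99, np.float64(-1.569))]
side [(-48.4, -70.1, 98, 135, np.float64(-0.001))]
```

```bash
python3 -m creep '[[0,0,-0.01,0,0],[0,0,-0.02,-0.01,0],[0,-0.01,-0.03,-0.05,0],[0,-0.03,-0.05,-0.09,0],[0,-0.07,-0.06,-0.1,0],[0,-0.11,-0.07,-0.1,0],[0,-0.15,-0.08,-0.1,0],[0,-0.18,-0.08,-0.1,0]]'; python3 -m creep '[[0,-0.04,0,0,0],[0,-0.08,0,0,0],[0,-0.12,0,0,0],[0,-0.14,0,0,0],[0,-0.14,0,0,0]]'; python3 fen.py; python3 - <<'E'
from rig import cams
import cv2,pickle,numpy as np
f=cams.grab_frame("top");im=cv2.cvtColor(f["image"],cv2.COLOR_RGB2BGR)
cv2.imwrite("pics/b6.png",cv2.resize(im[105:215,170:310],None,fx=5.4,fy=5.4,interpolation=cv2.INTER_CUBIC))
E
```

```text
time_s: 34.62
tool_pos: [412.8, 11.6, 106.0]
orientation: [3.141, 0.001, 1.044]
contact_force: [0.9, -1.0, 0.9]
width: 0.2
grip_force: 0.0
time_s: 35.03
tool_pos: [342.9, -111.5, 106.3]
orientation: [3.14, 0.002, 1.038]
contact_force: [0.0, 0.4, 0.2]
width: 0.2
grip_force: 0.0
t35.03 fence xy [-184.6 -388.1] z106.3 dyaw-0.007 F [0.  0.4 0.2] w0
top [(-50.8, -64.2, 99, 129, np.float64(0.002))]
side [(-48.2, -69.8, 97, 134, np.float64(0.002))]
```

View pics/b6.png

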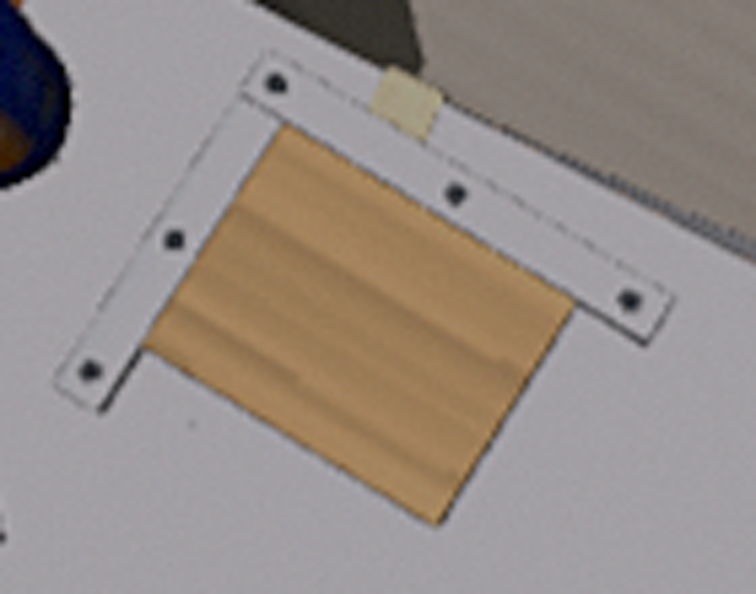

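The picture shows the board's long edge flush on the long bar, from about (285,125) to (575,300). Its short edge is flush on the short bar, from about (285,125) to (145,345), with no visible gap on either. The arm is clear, so I'm handing the job in.

```bash
python3 -c "
from rig import manip
print(manip.sign_off())"
```

```text
the job is handed in; nothing more can be done
None
```

I handed the job in at about 35 s, with no verdict returned: the abrasive block lies on the cork mat about 12 mm or less from its centre, the board sits flush in the fence corner by the last picture, and the spool and eraser were not touched as far as I could see.

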